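Set the sine plate to its angle on the gauge block

ROBOT

A 6-joint arm with a two-finger parallel gripper is mounted at the origin on the work surface. World frame = base frame: x ahead of the robot, y to its left, z up, the work surface at z = 0. Lengths are in m, angles in rad, forces in N, time in s.
With the tool pointing down it reaches from about 0.325 to 0.775 m from the base axis. Payload 5.5 kg.
Tool frame: the origin (TCP) lies on the centre line of the jaws, within the pads' length; the fingertips stand 14 mm ahead of it and the grasp point (between the pads) lies 5 mm behind it; y points along the fingers, z is the direction in which the jaws open and shut, and the axes are right-handed (so a half turn about y gives the same grasp; the last joint's range is limited). The gripper opens to 88 mm and grips with 3 to 60 N. Pads are 20 mm wide; open, the fingers measure 115 mm over their backs; the gripper's body (75 mm by 178 mm) begins 61 mm behind the grasp point.
Start: joints at [-1.367, 0.091, 1.231, -0, 1.82, -0.057], TCP at [0.155, -0.58, 0.209] pointing down, gripper open.
Joint ranges: [-2.87, 2.87], [-0.86, 2.18], [0.17, 2.46], [-1.51, 4.65], [0.06, 2.69], [-2.65, 2.65]. Speed limits (rad/s): [2.57, 2.57, 3.01, 3.14, 3.14, 3.14].

INTERFACE

Orientations are given as a unit quaternion [w, x, y, z].
In Python, from bench import arm, cams gives the robot as it stands.
- The arm moves only by the tool carry_out, never from a script. Its argument "rows" is a list of rows, each a list of 7 numbers: the shift along the tool's x, y, z in mm, then the turn, a rotation vector about the tool's x, y, z in degrees, then the closure, from 0 (fully open) to 1 (shut). In form: [[dx, dy, dz, ax, ay, az, claw], ...]. A call has 1 to 20 rows; each row is the pose to reach, as a shift and turn from the pose commanded when the call began, along the tool's axes at that moment; what a row does not reach only later rows make up. A row lasts 1/12 s, in which the tool goes at most 41.7 mm and 7.16 degrees, less where a joint would pass 70% of its speed; a pose out of reach is approached as far as the arm can. A call with a gripper value outside its range is refused whole. The fingers move at their own pace and stop on an object; the grip force is fixed at half the most. Time passes only in rows, so rows that repeat a pose let the fingers close. It gives the time, the measured TCP pose, the force and the opening at its end, in the units of the state.
- arm.read_state(): the state, without advancing time (a new reading comes with each control period).
- cams.get_image(name): name is "scene" or "top"; returns (picture, depth): 400x640x3 uint8, red, green, blue; 400x640 float32, m along the optical axis (not along the pixel's ray), 0 where there is no reading.
- cams.get_calibration(name): a dict with "fx", "fy", "cx", "cy" (pixels), "D" ([k1, k2, p1, p2, k3] as OpenCV has them; the pictures are not rectified), "R" (3x3) and "t" (3): a world point X has camera coordinates R X + t. Camera axes: x right, y down, z forward; pixel columns grow to the right and rows downward; lengths in m; the calibration is good to about 2 mm. A picture is of the moment at which its call begins. get_calibration takes no time and is no camera call.
- arm.sign_off(): hands the job in, once; it reports no verdict.
The state is a dict: "t": time; "qpos": joint angles; "dq": joint speeds; "joint_efforts": joint torques, N m; "tool_pos": TCP position; "ee_rot": TCP orientation; "ft_force": force on the tool from outside, world axes, zero at the start; "moment": the same for the moment, N m; "finger_gap": finger opening in m.
Only numpy, scipy, OpenCV 4.12 (cv2) and the standard library are available. Lean on these libraries where they do the work, as an engineer would, in place of code of your own. Each camera call takes 0.05 s, during which the arm holds its last target. There are 200 camera calls.

TASK

Set up the sine plate on the granite plate at the 25 mm angle: take the 25 mm gauge block from the wooden tray and stand it upright on the granite, then bring over the sine plate, rest its low roller (the stop-plate end) on the granite first with the other end held up clear of the block, and pivot it gently down until the high roller lies on the middle of the block. Leave the sine plate in line with the long edge of the granite, let go, and do not disturb the other measuring things.

Things in the scene. Friction and masses are not known exactly. Their poses are not given: they have to be found in the camera images.
- granite: Dark speckled granite surface plate, 200 (its x) x 300 (its y, the long edge) x 50 mm on 12 mm feet; fixed. Origin at table level under its centre; its working face is 62 mm above the table.
- granite_top (a point): Centre of the granite's working face, axes as the granite's (x across, y along the long edge, z up).
- sine_plate: Steel sine plate, 0.8 to 1 kg: flat bar 120 (x) x 40 mm (y) on two fixed crosswise 20 mm rollers; starts level on a black mat. Origin midway between the rollers at the level of their undersides, under its balance point; +x points to the high end. Flat parallel sides 14 to 34 mm above the origin over its middle 76 mm. On the 25 mm block it slopes 14.5 degrees, roller axes 97 mm apart in plan.
- low_roller (a point): Middle of the axis of the low-end roller, -50 mm along the sine plate's x, 10 mm above its origin; the roller lies along the plate's y and does not turn. At this end a dark stop plate, 6 mm thick and 40 mm wide, rises 12 mm above the bar's face and overhangs the roller's axis by 16 mm.
- high_roller (a point): Middle of the axis of the high-end roller, +50 mm along the sine plate's x, 10 mm above its origin; 20 mm diameter, 40 mm long like the other.
- gauge_25: The 25 mm gauge block: bright steel, 24 x 24 mm square, 25 mm high as it stands (z), about 0.11 kg, small hole mark in its top; middle one of the three in height. Origin at the centre of its underside. Its underside starts 4 mm below the tray's top, in any of the three pockets; edges parallel to the tray's.
- gauge_10: The 10 mm high gauge block, same 24 x 24 mm square; stays in its pocket. Origin at the centre of its underside.
- gauge_40: The 40 mm high gauge block, same 24 x 24 mm square; stays in its pocket. Origin at the centre of its underside.
- tray: Wooden block tray, 200 (its x) x 70 (its y) x 16 mm, fixed, with three 27 mm square pockets 4 mm deep, 60 mm apart along its x; to the robot's left or right of the granite. Origin at the centre of its underside.
- mat: Black rubber mat, 180 (its x) x 85 x 4 mm, fixed, on the other side of the granite from the tray; the sine plate starts on it. Origin at the centre of its underside.
- taper_plug: Bright steel taper plug, 32 mm diameter foot, 62 mm high, standing near the far long edge of the granite (its centre 69 to 75 mm from the granite's middle line on the +x side). Bystander. Origin at the centre of its underside.
- caliper: Vernier caliper lying at the back of the bench, 235 mm along its y, 16 mm beam, about 10 mm thick. Bystander. Origin under the middle of its beam.
- micrometer: Micrometer with a blue bow lying on the bench between the robot and the granite, 75 x 150 mm (long along its y, thimble at +y), 20 mm high. Bystander. Origin under the middle of the bow's opening.
- square: Engineer's square lying at the back of the bench: dark stock 20 x 75 x 16 mm, blade 110 mm along its x. Bystander. Origin under the stock's middle.
- setting_block: Grey steel setting block 50 x 75 x 25 mm with hole marks, at the back of the bench. Bystander. Origin at the centre of its underside.

How it is judged:
By the outcome, as a careful person would: the job done as asked, in the order asked, and still so for the second after the job is handed in, with the robot touching nothing.
It also fails if it takes over 64 s, if anything falls off the work surface, if the arm or the gripper's body presses on something with over 40 N, if the wrist force passes 120 N, or if a joint passes its speed limit or range.

## Working session

There is one attempt and no reset: what is moved stays moved. The work goes in short steps, Python scripts to look and compute and a tool call to move; the robot and the scene stay as the last step left them, time stands still between calls to the robot, and variables do not carry over. Pictures are saved under pics/ and viewed, about 8 in all and at most 12, crops included, and the job is handed in when it is done.

Besides the shell and the picture viewer there is one more tool, called after "Emit:" by a JSON object that holds its "method" and its "body", one argument or row to a line. carry_out: Moves the arm, as the interface text tells. Its arguments: {"type":"object","properties":{"rows":{"type":"array","items":{"type":"array","items":{"type":"number"}}}},"required":["rows"]}

```bash
mkdir -p pics
cat > h.py <<'E'
import numpy as np, cv2
from bench import arm, cams
from scipy.spatial.transform import Rotation as Ro
def shot(name,fn=None):
    im,d=cams.get_image(name); np.savez(f'/tmp/{name}.npz',im=im,d=d)
    if fn: cv2.imwrite('pics/'+fn,im[:,:,::-1])
    return im,d
def load(name):
    z=np.load(f'/tmp/{name}.npz'); return z['im'],z['d']
def K(c): return np.array([[c['fx'],0,c['cx']],[0,c['fy'],c['cy']],[0,0,1.]])
def rays(name,uv):
    c=cams.get_calibration(name)
    p=cv2.undistortPoints(np.array(uv,float).reshape(-1,1,2),K(c),np.array(c['D'],float))[:,0]
    R=np.array(c['R']);t=np.array(c['t'])
    return -R.T@t, np.c_[p,np.ones(len(p))], R,t
def at_z(name,uv,z):
    o,p,R,t=rays(name,uv); d=p@R; return o+d*((z-o[2])/d[:,2])[:,None]
def cloud(name,d):
    v,u=np.mgrid[0:400,0:640]; o,p,R,t=rays(name,np.c_[u.ravel(),v.ravel()])
    X=(p*d.reshape(-1,1)-t)@R; return X.reshape(400,640,3)
def proj(name,X):
    c=cams.get_calibration(name)
    return cv2.projectPoints(np.array(X,float).reshape(-1,3),cv2.Rodrigues(np.array(c['R']))[0],np.array(c['t'],float),K(c),np.array(c['D'],float))[0][:,0]
E
python3 - <<'E'
from h import *
shot('scene','s1.png');shot('top','t1.png')
for n in('scene','top'):
    c=cams.get_calibration(n);print(n,c['fx'],-np.array(c['R']).T@c['t'],c['R'])
s=arm.read_state();print(s)
print(Ro.from_quat(np.roll(s['ee_rot'],-1)).as_matrix())
E
```

```text
scene 394.4913505117069 [ 1.04554021 -0.43344352  0.86447622] [[ 0.66849996  0.74369181  0.00550329]
 [ 0.58857442 -0.52451347 -0.61519572]
 [-0.45462947  0.41449741 -0.78835521]]
top 398.1321354720976 [0.52624988 0.01278409 0.93422405] [[ 0.01640702 -0.99954267  0.02540216]
 [-0.99694179 -0.01829516 -0.07597598]
 [ 0.07640597 -0.02407794 -0.99678603]]
{'t': 0.1, 'qpos': array([-1.36669186e+00,  9.17843847e-02,  1.23175029e+00, -8.22186381e-06,
        1.81979789e+00, -5.67290642e-02]), 'dq': array([ 0.00256055, -0.00108255, -0.00329686, -0.00038946, -0.00042192,
        0.00023255]), 'joint_efforts': array([ 3.74544776e-03, -4.47858739e+01, -4.07568812e+01,  7.01282336e-02,
        2.84241582e-02, -1.14333900e-04]), 'tool_pos': array([ 0.15465215, -0.57943037,  0.20802806]), 'ee_rot': array([ 0.09190854, -0.09200474,  0.70171498, -0.70048843]), 'ft_force': array([ 0.75853127, -0.29290128,  0.40334515]), 'moment': array([0.01209306, 0.01461227, 0.02412233]), 'finger_gap': 0.08786554095046731}
[[-9.66175894e-01 -3.60465840e-04  2.57883718e-01]
 [-2.57883954e-01  1.70217972e-03 -9.66174399e-01]
 [-9.06915687e-05 -9.99998486e-01 -1.73756337e-03]]
```

View pics/t1.png

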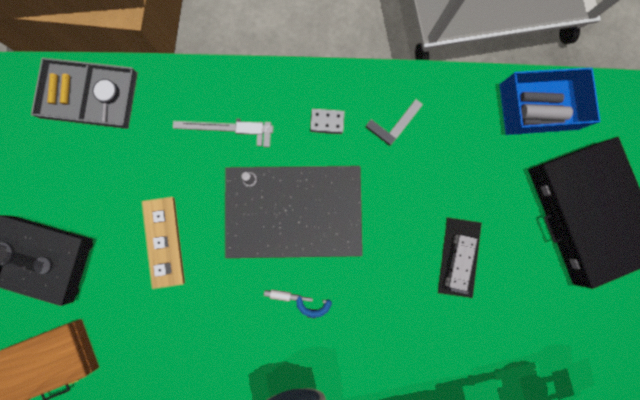

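View pics/s1.png

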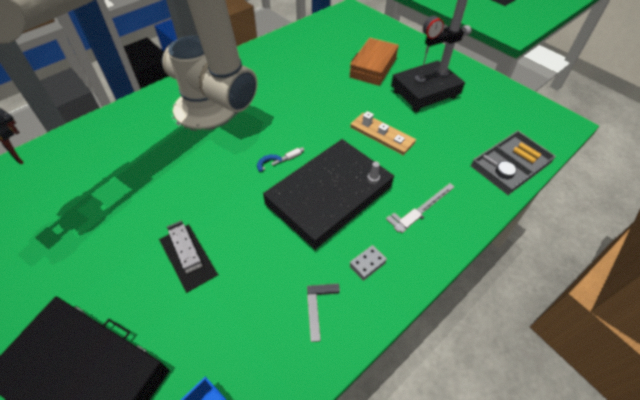

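The top view shows the tray with three blocks at (158,216), (160,243) and (162,270), the granite over (225..361, 166..258), and the sine plate on the mat at about (463,262). I'll enlarge the tray and sine plate.

Run:
```python
from h import *
im,d=load('top')
a=cv2.resize(im[190:295,135:190],None,fx=5.6,fy=5.6,interpolation=cv2.INTER_CUBIC)
b=cv2.resize(im[212:304,430:490],None,fx=6.4,fy=6.4,interpolation=cv2.INTER_CUBIC)
c=np.zeros((590,700,3),np.uint8);c[:a.shape[0],:a.shape[1]]=a;c[:b.shape[0],310:310+b.shape[1]]=b[:,:390]
cv2.imwrite('pics/c1.png',c[:,:,::-1])
P=cloud('top',d)
for u,v in[(158,216),(160,243),(162,270),(150,230),(170,255),(463,262),(300,210),(463,240),(459,285),(467,238),(200,200)]:
    q=P[v-1:v+2,u-1:u+2].reshape(-1,3);print(u,v,np.round(np.median(q,0),4))
print('granite',np.round(at_z('top',[(225,167),(360,166),(362,256),(226,258)],.062),4))
s=P[:,:,2]; print('granite z',np.median(s[190:250,260:350]),'table',np.median(s[300:380,330:420]))
np.set_printoptions(linewidth=250)
print((s[228:300:2,440:486]*1000).astype(int))
```

```text
158 216 [0.5522 0.3595 0.0221]
160 243 [0.4915 0.3465 0.0371]
162 270 [0.4332 0.3348 0.051 ]
150 230 [0.52   0.3794 0.0147]
170 255 [0.464  0.3305 0.0154]
463 262 [ 0.4595 -0.3362  0.0368]
300 210 [0.5699 0.0346 0.062 ]
463 240 [ 0.5091 -0.3363  0.0373]
459 285 [ 0.4079 -0.3265  0.0372]
467 238 [ 0.5138 -0.3461  0.0364]
200 200 [ 5.922e-01  2.713e-01 -1.000e-04]
granite [[ 0.6617  0.2018  0.062 ]
 [ 0.6699 -0.0964  0.062 ]
 [ 0.4717 -0.1025  0.062 ]
 [ 0.4628  0.1929  0.062 ]]
granite z 0.06135883250088943 table -0.0006779842438785063
[[ -1   0   0 ...   0   0 934]
 [ -1  -2   0 ...   1  -5  -1]
 [  0   0  -1 ...   0   0   0]
 ...
 [ -1   0  -3 ...   0   1  -1]
 [  0   0   2 ...   0   0   1]
 [ -2  -1   1 ...   1 934   0]]
```

View pics/c1.png

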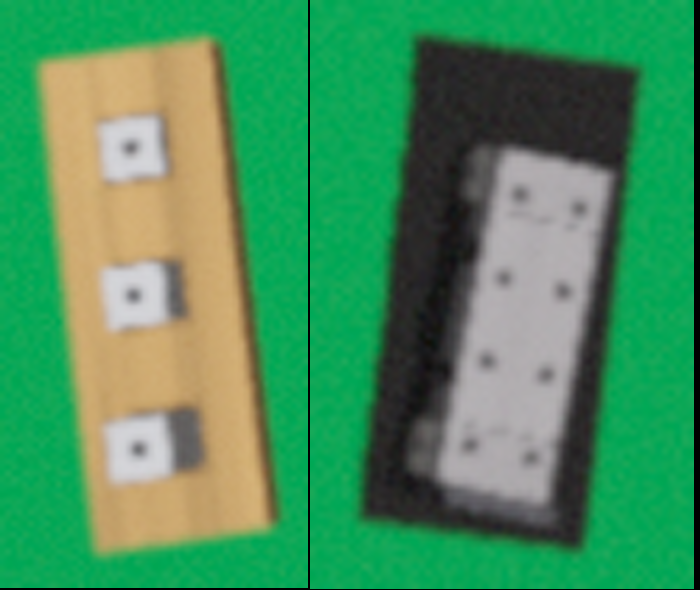

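Only the middle block's top is near 37 mm (22, 37 and 51 mm at the three positions), so that is the 25 mm block. Next I'll measure everything precisely with both cameras and find the stop-plate end.

```bash
cat >> h.py <<'E'
def rect(name,im,d,lo,hi,zt,bright,box):
    """minAreaRect (world xy at plane zt) of pixels with lo<z<hi, grey test, inside world box"""
    P=cloud(name,d); g=im.astype(int).min(2)
    m=(P[...,2]>lo)&(P[...,2]<hi)&(d>0)&bright(g)&(P[...,0]>box[0])&(P[...,0]<box[1])&(P[...,1]>box[2])&(P[...,1]<box[3])
    n,l,st,_=cv2.connectedComponentsWithStats(m.astype(np.uint8))
    if n<2: return None
    k=1+st[1:,4].argmax(); v,u=np.where(l==k)
    X=at_z(name,np.c_[u,v],zt)[:,:2]
    r=cv2.minAreaRect((X*1000).astype(np.float32))
    return len(u),np.round(X.mean(0)*1000,1),np.round(r[0],1),np.round(r[1],1),round(r[2],2)
E
python3 - <<'E'
from h import *
for n in('top','scene'):
    im,d=load(n)
    print(n)
    print(' b25',rect(n,im,d,.03,.045,.037,lambda g:g>150,(.46,.52,.3,.4)))
    print(' b40',rect(n,im,d,.045,.06,.052,lambda g:g>150,(.40,.46,.3,.4)))
    print(' b10',rect(n,im,d,.018,.03,.022,lambda g:g>150,(.52,.58,.3,.4)))
    print(' bar',rect(n,im,d,.030,.044,.038,lambda g:g>110,(.36,.56,-.4,-.28)))
    print(' stop',rect(n,im,d,.0445,.06,.050,lambda g:g>-1,(.36,.56,-.4,-.28)))
    print(' gran',rect(n,im,d,.055,.067,.062,lambda g:g<120,(.42,.72,-.15,.25)))
    print(' tray',rect(n,im,d,.010,.02,.016,lambda g:g<130,(.36,.62,.28,.42)))
    print(' mat',rect(n,im,d,.002,.02,.004,lambda g:g<90,(.34,.62,-.42,-.26)))
    print(' plug',rect(n,im,d,.1,.14,.124,lambda g:g>-1,(.5,.72,.05,.25)))
    print(' micro',rect(n,im,d,.008,.04,.015,lambda g:g>-1,(.34,.46,-.1,.2)))
E
```

```text
top
 b25 (121, array([493. , 349.9]), array([492.7, 350. ]), array([24.4, 24.7]), 2.56)
 b40 (118, array([433.6, 339.3]), array([433.6, 339.3]), array([23.9, 23.8]), 12.35)
 b10 (110, array([552.5, 360.1]), array([552.3, 360.6]), array([23. , 25.2]), 2.58)
 bar (921, array([ 457.8, -335.1]), array([ 458.1, -335.2]), array([ 40. , 120.6]), 78.21)
 stop (50, array([ 396.4, -321.7]), array([ 396.5, -321.5]), array([41.1,  5.9]), 76.68)
 gran (12184, array([565.7,  49.4]), array([567.2,  50.4]), array([199.4, 299.4]), 1.17)
 tray (2192, array([493.9, 347.1]), array([493. , 348.5]), array([201.4,  71.5]), 9.21)
 mat (1144, array([ 477.8, -334.5]), array([ 468. , -339.1]), array([ 87.9, 181.4]), 82.31)
 plug (85, array([632.8, 144.1]), array([632.3, 143.7]), array([20.7, 18.4]), 1.74)
 micro (544, array([365.5,  38. ]), array([362.1,  39.4]), array([155.4,  38.5]), 79.81)
scene
 b25 (48, array([493.9, 345.1]), array([494.3, 345.2]), array([24.6, 25.7]), 9.93)
 b40 (45, array([434.6, 334.8]), array([434.4, 335.2]), array([22.8, 26.5]), 11.58)
 b10 (48, array([552.3, 355.9]), array([552. , 356.2]), array([23.9, 27.3]), 10.3)
 bar (697, array([ 461.4, -340.6]), array([ 459.2, -340.1]), array([ 40.1, 121.8]), 78.39)
 stop (53, array([ 400.2, -328.4]), array([ 400. , -328.6]), array([39.9,  9.5]), 76.39)
 gran (6500, array([572.9,  31.3]), array([570.1,  43.7]), array([202.9, 302.6]), 1.8)
 tray (774, array([502.9, 339.2]), array([494.7, 341.8]), array([202.1,  77. ]), 9.53)
 mat (1390, array([ 486.4, -352.4]), array([ 462.9, -347.1]), array([106.3, 209.6]), 88.34)
 plug (74, array([641.9, 132. ]), array([640.9, 131.1]), array([17.7, 38.5]), 42.58)
 micro (291, array([366.4,  28.2]), array([362.8,  32.8]), array([154.4,  45. ]), 80.4)
```

Stop plate is at the near end, so the plate heads −11.8°. The two cameras differ by a near-constant offset, about (+1.5, −5) mm. I'll hover above the block and settle that offset against the fingers.

```bash
cat >> h.py <<'E'
def toolR(zang,tilt=0):
    """tool down, z axis at heading zang deg; then tilt about tool z (deg)"""
    a=np.radians(zang); z=np.array([np.cos(a),np.sin(a),0]); y=np.array([0,0,-1.]); x=np.cross(y,z)
    return np.c_[x,y,z]@Ro.from_rotvec([0,0,np.radians(tilt)]).as_matrix()
def cur():
    s=arm.read_state(); return np.array(s['tool_pos']),Ro.from_quat(np.roll(s['ee_rot'],-1)).as_matrix(),s
def plan(p,R,p0=None,R0=None):
    a,b,s=cur(); p0=a if p0 is None else p0; R0=b if R0 is None else R0
    return np.round(R0.T@(np.array(p)-p0)*1000,1),np.round(np.degrees(Ro.from_matrix(R0.T@R).as_rotvec()),1)
E
python3 - <<'E'
from h import *
R=toolR(-80.1)
for p in([.42,-.1,.25],[.4934,.3475,.12]): print(plan(p,R))
E
```

```text
(array([-380. ,  -41.3, -394.9]), array([ 0.1,  5. , -0. ]))
(array([-566.3,   89.5, -808.1]), array([ 0.1,  5. , -0. ]))
```

Emit:
{"method": "carry_out", "body": {
  "rows": [
    [-380,-41,-395,0.1,5,0,0.3],
    [-380,-41,-395,0.1,5,0,0.3],
    [-380,-41,-395,0.1,5,0,0.3],
    [-380,-41,-395,0.1,5,0,0.3],
    [-380,-41,-395,0.1,5,0,0.3],
    [-380,-41,-395,0.1,5,0,0.3],
    [-380,-41,-395,0.1,5,0,0.3],
    [-380,-41,-395,0.1,5,0,0.3],
    [-380,-41,-395,0.1,5,0,0.3],
    [-380,-41,-395,0.1,5,0,0.3],
    [-380,-41,-395,0.1,5,0,0.3],
    [-380,-41,-395,0.1,5,0,0.3],
    [-380,-41,-395,0.1,5,0,0.3],
    [-566,90,-808,0.1,5,0,0.3],
    [-566,90,-808,0.1,5,0,0.3],
    [-566,90,-808,0.1,5,0,0.3],
    [-566,90,-808,0.1,5,0,0.3],
    [-566,90,-808,0.1,5,0,0.3],
    [-566,90,-808,0.1,5,0,0.3],
    [-566,90,-808,0.1,5,0,0.3]
  ]
}}

```text
t: 1.77
tool_pos: [0.4628, 0.1717, 0.1691]
ee_rot: [-0.061, 0.061, -0.704, 0.705]
ft_force: [1.2, -0.7, -0.2]
finger_gap: 0.0614
```

Run:
```python
from h import *
p,R,s=cur();print(s['t'],p,s['finger_gap'],plan([.4934,.3475,.12],toolR(-80.1)))
```

```text
1.7667 [0.46275515 0.17170895 0.16911853] 0.06136947167317605 (array([ -60.6,   48.8, -167.9]), array([-0.1,  0.1,  0. ]))
```

Emit:
{"method": "carry_out", "body": {
  "rows": [
    [-60,48,-167,0,0,0,0.3],
    [-60,48,-167,0,0,0,0.3],
    [-60,48,-167,0,0,0,0.3],
    [-60,48,-167,0,0,0,0.3],
    [-60,48,-167,0,0,0,0.3],
    [-60,48,-167,0,0,0,0.3],
    [-60,48,-167,0,0,0,0.3]
  ]
}}

```text
t: 2.35
tool_pos: [0.4927, 0.3446, 0.1203]
ee_rot: [-0.061, 0.063, -0.703, 0.706]
ft_force: [1.3, -1.6, 0.2]
finger_gap: 0.0617
```

Run:
```python
from h import *
p,R,s=cur();print(s['t'],p,s['finger_gap'],s['qpos'],plan([.4934,.3475,.12],toolR(-80.1)))
a,_=shot('top');b,_=shot('scene')
u=proj('top',p)[0].astype(int);v=proj('scene',p)[0].astype(int);print(u,v)
def crop(im,c,f=6,h=45,w=30):
    x0,y0=max(c[0]-w,0),max(c[1]-h,0);print('crop0',x0,y0);return cv2.resize(im[y0:y0+2*h,x0:x0+2*w],(2*w*f,2*h*f),interpolation=cv2.INTER_CUBIC)
cv2.imwrite('pics/c2.png',np.hstack([crop(a,u),crop(b,v)])[:,:,::-1])
```

```text
2.35 [0.49273607 0.34456052 0.12031452] 0.061697193320567265 [ 0.55492746  0.09810895  1.37992983 -0.00209895  1.66695121  1.95026251] (array([-1.2,  0.3, -2.8]), array([-0.2,  0.1,  0.1]))
[145 243] [386 104]
crop0 115 198
crop0 356 59
```

View pics/c2.png

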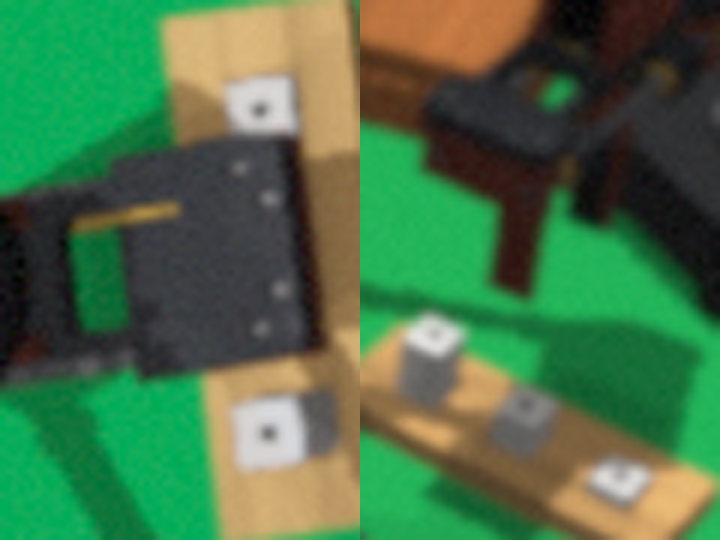

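The top view shows the gripper hiding the 25 mm block. The scene crop shows the −y fingertip's lower corners at about (495,285) and (530,295) in the crop, so I'll compare these with their projection.

Run:
```python
from h import *
p,R,s=cur()
g=s['finger_gap']*500
for x in(-10,10):
  for z in(g,g+13.5):
    q=p+R@np.array([x,14,z])/1000; u=proj('scene',q)[0]; print(x,z,q.round(4),u.round(1),'crop',((u-[356,59]+.5)*6-.5+[360,0]).round(0))
im,d=load('scene');P=cloud('scene',d)
m=(P[...,1]>.24)&(P[...,1]<.40)&(P[...,2]>.095)&(P[...,2]<.135)&(P[...,0]>.4)&(P[...,0]<.56)&(d>0)
for y0,y1 in((.26,.34),(.34,.42)):
    k=m&(P[...,1]>y0)&(P[...,1]<y1); X=P[k]; print(len(X),np.percentile(X,[2,50,98],axis=0).round(4) if len(X) else '')
im,d=load('top');P=cloud('top',d)
k=(P[...,1]>.25)&(P[...,1]<.34)&(P[...,2]>.095)&(P[...,2]<.135)&(P[...,0]>.4)&(P[...,0]<.56)&(d>0);X=P[k];print(len(X),np.percentile(X,[2,50,98],axis=0).round(4) if len(X) else '')
```

```text
-10 30.63944373335455 [0.5087 0.3149 0.1081] [383.5 115.2] crop [527. 340.]
-10 44.139443733354554 [0.511  0.3016 0.1081] [381.  117.6] crop [513. 354.]
10 30.63944373335455 [0.489  0.3115 0.1081] [377.7 112.4] crop [493. 323.]
10 44.139443733354554 [0.4913 0.2982 0.1081] [375.2 114.7] crop [478. 337.]
0 
0 
0
```

Run:
```python
from h import *
np.set_printoptions(linewidth=200,suppress=True)
for n in('scene',):
    im,d=load(n);P=cloud(n,d)
    for v in range(90,116,2):print(v,[tuple((P[v,u]*1000).round().astype(int)) for u in range(376,390,2)])
p,R,s=cur();print(p,s['t'])
im,d=load('top');P=cloud('top',d)
k=(P[...,1]>.2)&(P[...,1]<.5)&(P[...,2]>.06)&(P[...,2]<.3)&(P[...,0]>.35)&(P[...,0]<.65)&(d>0);X=P[k];print(len(X),np.percentile(X,[0,2,50,98,100],axis=0).round(4))
```

```text
90 [(np.int64(507), np.int64(265), np.int64(221)), (np.int64(513), np.int64(266), np.int64(224)), (np.int64(518), np.int64(267), np.int64(226)), (np.int64(525), np.int64(266), np.int64(230)), (np.int64(530), np.int64(268), np.int64(232)), (np.int64(536), np.int64(268), np.int64(236)), (np.int64(350), np.int64(538), np.int64(-1))]
92 [(np.int64(330), np.int64(495), np.int64(0)), (np.int64(513), np.int64(267), np.int64(217)), (np.int64(520), np.int64(266), np.int64(221)), (np.int64(524), np.int64(269), np.int64(222)), (np.int64(530), np.int64(270), np.int64(225)), (np.int64(536), np.int64(271), np.int64(228)), (np.int64(538), np.int64(276), np.int64(227))]
94 [(np.int64(338), np.int64(486), np.int64(1)), (np.int64(343), np.int64(492), np.int64(0)), (np.int64(493), np.int64(303), np.int64(181)), (np.int64(527), np.int64(266), np.int64(219)), (np.int64(530), np.int64(271), np.int64(218)), (np.int64(537), np.int64(271), np.int64(222)), (np.int64(538), np.int64(277), np.int64(219))]
96 [(np.int64(346), np.int64(478), np.int64(1)), (np.int64(350), np.int64(484), np.int64(1)), (np.int64(497)
[... 2621 characters left out ...]
, np.int64(425), np.int64(0)), (np.int64(420), np.int64(427), np.int64(3)), (np.int64(422), np.int64(435), np.int64(0)), (np.int64(425), np.int64(443), np.int64(-2)), (np.int64(432), np.int64(444), np.int64(1))]
114 [(np.int64(410), np.int64(409), np.int64(-2)), (np.int64(415), np.int64(413), np.int64(-1)), (np.int64(420), np.int64(418), np.int64(0)), (np.int64(425), np.int64(423), np.int64(0)), (np.int64(429), np.int64(428), np.int64(0)), (np.int64(432), np.int64(435), np.int64(-2)), (np.int64(439), np.int64(437), np.int64(1))]
[0.4935466  0.34339698 0.1220339 ] 2.45
1708 [[0.4643 0.2    0.0603]
 [0.4684 0.2571 0.2176]
 [0.5023 0.2924 0.2556]
 [0.5372 0.3391 0.2599]
 [0.6485 0.3573 0.2736]]
```

Run:
```python
from h import *
np.set_printoptions(linewidth=200,suppress=True)
p,R,s=cur()
print('moving?',s['dq'].round(4),p)
for n in('top','scene'):
    im,d=shot(n); p,R,s=cur(); P=cloud(n,d); T=((P-p)@R)*1000
    k=(abs(T[...,0])<130)&(abs(T[...,2])<130)&(T[...,1]>-140)&(P[...,2]>.075)&(d>0); X=T[k]
    print(n,len(X))
    for y in range(-140,30,10):
        q=X[(X[:,1]>=y)&(X[:,1]<y+10)]
        if len(q)>5: print(y,len(q),'x',np.percentile(q[:,0],[1,99]).round(1),'z',np.percentile(q[:,2],[1,99]).round(1))
```

```text
moving? [-0.0136 -0.0192 -0.0006  0.0031 -0.0027  0.0028] [0.4935466  0.34339698 0.1220339 ]
top 1671
-140 1060 x [-32.2  30.7] z [11.4 86.1]
-130 110 x [-33.5  31.6] z [19.3 86.4]
-120 400 x [-33.7  32.4] z [-3.6 84.1]
-110 63 x [-30.7  29.8] z [-11.5  78.6]
-100 38 x [-30.7  30.8] z [76.9 78.7]
scene 1198
-140 429 x [-32.3  29. ] z [-85.3  89.9]
-130 143 x [-32.9  31. ] z [-83.3  89.5]
-120 176 x [-33.8  27.6] z [-75.9  86.3]
-110 166 x [-33.2  30. ] z [-74.4  82.9]
-100 61 x [-32.9  31.1] z [-75.4  84.4]
-90 9 x [-6.1  2.3] z [-31.2 -27.8]
-80 17 x [-11.8   9.6] z [-39.8 -28.7]
-70 15 x [-11.9   8.9] z [-37.4  44.3]
-60 37 x [-11.9   9.1] z [-37.4  44.4]
-50 34 x [-12.3   8.6] z [-37.6  44.6]
-40 42 x [-11.9  11.2] z [-35.   42.7]
-30 41 x [-11.5  11.4] z [-36.3  43.4]
-20 28 x [-12.1  10.6] z [-38.   41.7]
```

Run:
```python
from h import *
p,R,s=cur();print(p,s['t'],plan([.493,.3463,.05],toolR(-80.1)))
```

```text
[0.49387386 0.34319863 0.12272575] 2.55 (array([ 0.4, 72.7, -3.3]), array([-0.1, -0. , -0.1]))
```

Emit:
{"method": "carry_out", "body": {
  "rows": [
    [0,35,-3,0,0,0,0.3],
    [0,70,-3,0,0,0,0.3],
    [0,70,-3,0,0,0,0.3],
    [0,70,-3,0,0,0,0.3],
    [0,70,-3,0,0,0,0.3],
    [0,70,-3,0,0,0,0.3]
  ]
}}

```text
t: 3.05
tool_pos: [0.4944, 0.3477, 0.0551]
ee_rot: [0.063, -0.059, 0.705, -0.704]
ft_force: [-0.1, -0.2, 1.0]
finger_gap: 0.0617
```

```bash
cat >> h.py <<'E'
def finger(n='scene'):
    im,d=shot(n); p,R,s=cur(); P=cloud(n,d); T=((P-p)@R)*1000
    k=(abs(T[...,0])<16)&(T[...,2]>28)&(T[...,2]<60)&(T[...,1]>-90)&(T[...,1]<30)&(d>0)&(P[...,2]>.045); X=T[k]
    print(p.round(4),'finger tool-y max',np.percentile(X[:,1],[50,95,100]).round(1),'x',np.percentile(X[:,0],[2,98]).round(1),'zmax',np.percentile(X[:,2],98).round(1))
    return im
def crop(im,c,f=6,h=45,w=50):
    c=np.array(c,int);x0,y0=max(c[0]-w,0),max(c[1]-h,0);print('crop0',x0,y0);q=im[y0:y0+2*h,x0:x0+2*w];return cv2.resize(q,None,fx=f,fy=f,interpolation=cv2.INTER_CUBIC)
E
python3 - <<'E'
from h import *
im=finger();p,R,s=cur();print(s['t'],s['ft_force'])
cv2.imwrite('pics/c3.png',crop(im,proj('scene',[p])[0])[:,:,::-1])
E
```

```text
[0.4944 0.3478 0.055 ] finger tool-y max [-35.7 -17.3 -13.9] x [-11.9   9.8] zmax 44.2
3.1 [-0.37367838  0.07294588 -0.00577949]
crop0 334 76
```

View pics/c3.png

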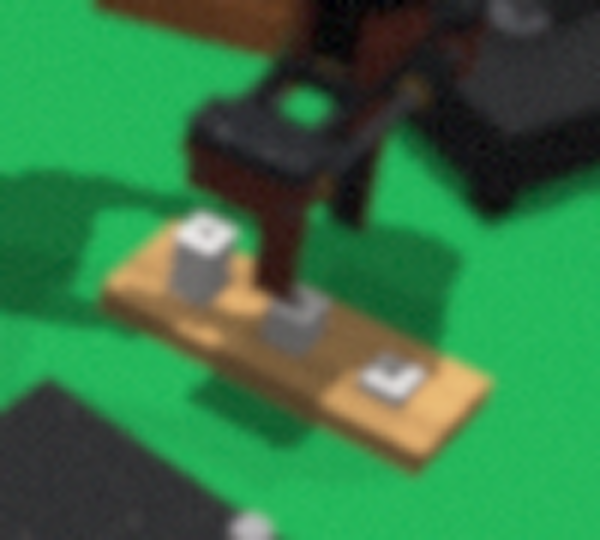

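The finger appears about 27 mm higher than the reported TCP implies (tip at crop (280,295), just at the block's top rim). I'll descend in small checked steps to see which one is right.

Emit:
{"method": "carry_out", "body": {
  "rows": [
    [0,10,-1,0,0,0,0.3],
    [0,20,-1,0,0,0,0.3],
    [0,24,-1,0,0,0,0.3],
    [0,27,-1,0,0,0,0.3],
    [0,28,-1,0,0,0,0.3],
    [0,28,-1,0,0,0,0.3]
  ]
}}

```text
t: 3.6
tool_pos: [0.4925, 0.348, 0.023]
ee_rot: [-0.061, 0.062, -0.704, 0.705]
ft_force: [-0.5, -0.2, 0.6]
finger_gap: 0.0614
```

No contact at a level where the reported pose puts the tips inside the tray, so the cameras are right. The pose readout is about 27 mm low in z. I'll finish the descent and grip.

Emit:
{"method": "carry_out", "body": {
  "rows": [
    [0,6,1,0,0,0,0.3],
    [0,12,1,0,0,0,0.3],
    [0,15,1,0,0,0,0.3],
    [0,15,1,0,0,0,0.3],
    [0,15,1,0,0,0,0.3]
  ]
}}

```text
t: 4.02
tool_pos: [0.4927, 0.347, 0.0082]
ee_rot: [-0.061, 0.061, -0.704, 0.705]
ft_force: [-0.3, 0.2, -0.0]
finger_gap: 0.0615
```

Run:
```python
from h import *
im,d=shot('scene'); P=cloud('scene',d);p,R,s=cur();print(p,s['ft_force'],s['t'])
T=((P-p)@R)*1000
k=(abs(T[...,0])<16)&(T[...,2]>28)&(T[...,2]<60)&(T[...,1]>-90)&(P[...,2]>.018)&(d>0)
print(np.percentile(P[k][:,2],[0,2,5]))
cv2.imwrite('pics/c4.png',crop(im,proj('scene',[.493,.347,.03])[0],h=35,w=40,f=7)[:,:,::-1])
```

```text
[0.49293644 0.34710479 0.00862831] [ 0.57313922 -0.39295974 -0.13261373] 4.0667
[0.02034232 0.02260572 0.02430429]
crop0 343 92
```

View pics/c4.png

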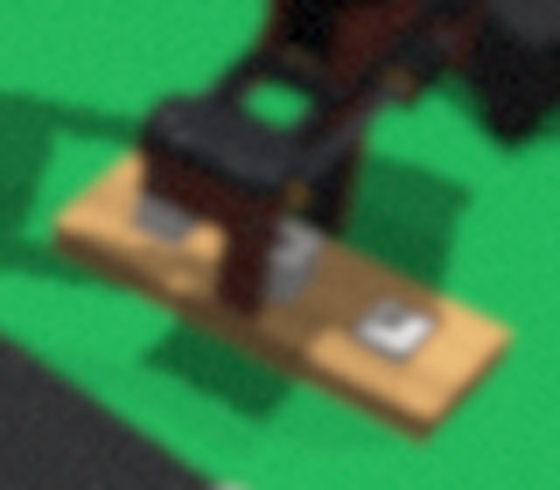

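The −y finger stands beside the block with its tip (crop (240,305)) just above the tray, about 21 mm above the table. Time to grip.

Emit:
{"method": "carry_out", "body": {
  "rows": [
    [0,0,0,0,0,0,0.6],
    [0,0,0,0,0,0,0.7],
    [0,0,0,0,0,0,0.8],
    [0,0,0,0,0,0,1],
    [0,0,0,0,0,0,1],
    [0,0,0,0,0,0,1],
    [0,0,0,0,0,0,1]
  ]
}}

```text
t: 4.65
tool_pos: [0.4929, 0.3472, 0.0087]
ee_rot: [-0.061, 0.061, -0.704, 0.705]
ft_force: [-0.7, 1.1, 0.6]
finger_gap: 0.0237
```

Run:
```python
from h import *
p,R,s=cur();print(p,s['ft_force'],s['t'],s['finger_gap'])
for q,a in(([p[0],p[1],.11],-80.1),([.5573,.0917,.11],-88.4)):print(plan(q,toolR(a)))
```

```text
[0.4929231  0.347184   0.00872487] [-0.70513014  1.07902276  0.63280157] 4.65 0.02365030040020502
(array([  -0. , -101.3,    0.2]), array([-0.1,  0. , -0. ]))
(array([ -19.3, -100.8,  262.9]), array([-0.1,  8.3, -0. ]))
```

Emit:
{"method": "carry_out", "body": {
  "rows": [
    [0,-6,0,0,0,0,1],
    [0,-20,0,0,0,0,1],
    [0,-45,0,0,0,0,1],
    [0,-75,0,0,0,0,1],
    [0,-101,0,0,0,0,1],
    [-2,-101,20,0,1,0,1],
    [-4,-101,50,0,2,0,1],
    [-7,-101,85,0,4,0,1],
    [-9,-101,120,0,5,0,1],
    [-12,-101,155,0,6,0,1],
    [-14,-101,190,0,7,0,1],
    [-17,-101,225,0,8,0,1],
    [-18,-101,250,0,8.3,0,1],
    [-19,-101,263,0,8.3,0,1],
    [-19,-101,263,0,8.3,0,1],
    [-19,-101,263,0,8.3,0,1]
  ]
}}

```text
t: 5.98
tool_pos: [0.5571, 0.0918, 0.1108]
ee_rot: [-0.01, 0.01, -0.707, 0.707]
ft_force: [0.2, 1.3, -1.7]
finger_gap: 0.0237
```

Run:
```python
from h import *
p,R,s=cur();print(p,s['ft_force'],s['t'],s['finger_gap'])
for q,a in(([.5573,.0917,.0587],-88.4),):print(plan(q,toolR(a)))
```

```text
[0.55714089 0.09183838 0.11084306] [ 0.20798201  1.2783235  -1.66664171] 5.9833 0.02369942595619683
(array([-0.1, 52.1,  0.1]), array([-0. , -0. , -0.1]))
```

Lower in steps, slowing towards contact.

Emit:
{"method": "carry_out", "body": {
  "rows": [
    [0,12,0,0,0,0,1],
    [0,26,0,0,0,0,1],
    [0,38,0,0,0,0,1],
    [0,44,0,0,0,0,1],
    [0,47,0,0,0,0,1],
    [0,49,0,0,0,0,1],
    [0,50,0,0,0,0,1],
    [0,50.5,0,0,0,0,1],
    [0,50.5,0,0,0,0,1]
  ]
}}

```text
t: 6.73
tool_pos: [0.5574, 0.0915, 0.0602]
ee_rot: [-0.011, 0.01, -0.706, 0.708]
ft_force: [0.0, 0.5, -0.6]
finger_gap: 0.0239
```

Emit:
{"method": "carry_out", "body": {
  "rows": [
    [0,0.5,0,0,0,0,1],
    [0,1,0,0,0,0,1],
    [0,1.5,0,0,0,0,1],
    [0,1.5,0,0,0,0,1]
  ]
}}

```text
t: 7.07
tool_pos: [0.5573, 0.0914, 0.0587]
ee_rot: [-0.011, 0.01, -0.706, 0.708]
ft_force: [-0.2, 0.1, 2.0]
finger_gap: 0.0235
```

Emit:
{"method": "carry_out", "body": {
  "rows": [
    [0,0.3,0,0,0,0,1],
    [0,0.6,0,0,0,0,1],
    [0,0.6,0,0,0,0,1],
    [0,0.6,0,0,0,0,1]
  ]
}}

```text
t: 7.4
tool_pos: [0.5573, 0.0914, 0.0587]
ee_rot: [-0.011, 0.01, -0.706, 0.708]
ft_force: [-2.2, -0.6, 5.0]
finger_gap: 0.0239
```

Contact at 5 N with the block seated. I'll release and rise.

Emit:
{"method": "carry_out", "body": {
  "rows": [
    [0,0,0,0,0,0,0.68],
    [0,0,0,0,0,0,0.64],
    [0,0,0,0,0,0,0.5],
    [0,0,0,0,0,0,0.5],
    [0,-5,0,0,0,0,0.5],
    [0,-20,0,0,0,0,0.5],
    [0,-50,0,0,0,0,0.3],
    [0,-90,0,0,0,0,0.2],
    [0,-90,30,0,0,0,0.2],
    [0,-90,70,0,0,0,0.2],
    [0,-90,110,0,0,0,0.2],
    [0,-90,150,0,0,0,0.2],
    [0,-90,190,0,0,0,0.2],
    [0,-90,230,0,0,0,0.2],
    [0,-90,260,0,0,0,0.2],
    [0,-90,260,0,0,0,0.2]
  ]
}}

```text
t: 8.73
tool_pos: [0.5638, -0.1738, 0.1477]
ee_rot: [-0.008, 0.008, -0.706, 0.708]
ft_force: [0.2, -0.4, -0.6]
finger_gap: 0.0702
```

Run:
```python
from h import *
p,R,s=cur();print(p,s['ft_force'],s['t'],s['finger_gap'])
for n in('top','scene'):
    im,d=shot(n)
    print(n,' b25',rect(n,im,d,.08,.095,.087,lambda g:g>130,(.52,.60,.05,.13)))
    print(' bar',rect(n,im,d,.030,.044,.038,lambda g:g>110,(.36,.56,-.4,-.28)))
    print(' gran',rect(n,im,d,.055,.067,.062,lambda g:g<120,(.42,.72,-.15,.25)))
print(plan([.458,-.3385,.08],toolR(-101.8)))
```

```text
[ 0.56377925 -0.17382127  0.14773494] [ 0.21938335 -0.39842849 -0.55899754] 8.7333 0.07022113031570594
top  b25 (141, array([557.8,  94.3]), array([557.9,  94.3]), array([23.5, 23.3]), 1.38)
 bar (926, array([ 457.7, -335. ]), array([ 458.1, -335.2]), array([ 40. , 121.5]), 78.2)
 gran (11989, array([565.9,  48.7]), array([567.2,  50.4]), array([199.4, 299.4]), 1.17)
scene  b25 (71, array([558.9,  88.4]), array([559. ,  88.5]), array([26.4, 25.4]), 89.64)
 bar (700, array([ 461.2, -340.6]), array([ 458.9, -340. ]), array([ 40.1, 123.4]), 78.39)
 gran (6275, array([574.6,  31.3]), array([570.2,  43.6]), array([203. , 302.8]), 1.88)
(array([110.6,  68.1, 166.3]), array([-0.1, 13.3, -0. ]))
```

Emit:
{"method": "carry_out", "body": {
  "rows": [
    [22,0,34,0,3,0,0.2],
    [45,0,68,0,6,0,0.2],
    [67,10,102,0,9,0,0.2],
    [90,30,136,0,12,0,0.2],
    [105,50,158,0,13.2,0,0.2],
    [111,68,165.5,0,13.2,0,0.2],
    [111,68,165.5,0,13.2,0,0.2],
    [111,68,165.5,0,13.2,0,0.2],
    [111,68,165.5,0,13.2,0,0.2]
  ]
}}

```text
t: 9.58
tool_pos: [0.4597, -0.3358, 0.0817]
ee_rot: [0.07, -0.071, -0.703, 0.704]
ft_force: [0.2, 0.0, -0.7]
finger_gap: 0.0707
```

Run:
```python
from h import *
p,R,s=cur();print(p,s['ft_force'],s['t'],s['finger_gap'])
print(plan([.4575,-.3376,-.003],toolR(-101.7)))
```

```text
[ 0.45970315 -0.33578308  0.08173695] [ 0.21468575  0.02213656 -0.73192292] 9.5833 0.07071479516757127
(array([ 2. , 84.7,  2.1]), array([-0.1,  0.3, -0.1]))
```

Emit:
{"method": "carry_out", "body": {
  "rows": [
    [2,20,2,0,0.3,0,0.2],
    [2,45,2,0,0.3,0,0.2],
    [2,65,2,0,0.3,0,0.2],
    [2,76,2,0,0.3,0,0.2],
    [2,80,2,0,0.3,0,0.2],
    [2,82,2,0,0.3,0,0.2],
    [2,83,2,0,0.3,0,0.2],
    [2,83,2,0,0.3,0,0.2],
    [2,83,2,0,0.3,0,0.2]
  ]
}}

```text
t: 10.33
tool_pos: [0.4567, -0.3392, -0.0013]
ee_rot: [0.072, -0.074, -0.702, 0.704]
ft_force: [-1.1, -0.5, 0.4]
finger_gap: 0.0701
```

Run:
```python
from h import *
p,R,s=cur();print(p,s['ft_force'],s['t'],s['finger_gap'])
print(plan([.4575,-.3376,-.003],toolR(-101.7)))
im,_=shot('scene')
cv2.imwrite('pics/c5.png',crop(im,proj('scene',[.4575,-.338,.04])[0],h=45,w=50,f=6)[:,:,::-1])
```

```text
[ 0.45674036 -0.33919697 -0.00125397] [-1.13089255 -0.4708107   0.36973409] 10.3333 0.07006697109943144
(array([-0.4,  1.7, -1.7]), array([-0.2, -0.1, -0.2]))
crop0 133 198
```

View pics/c5.png

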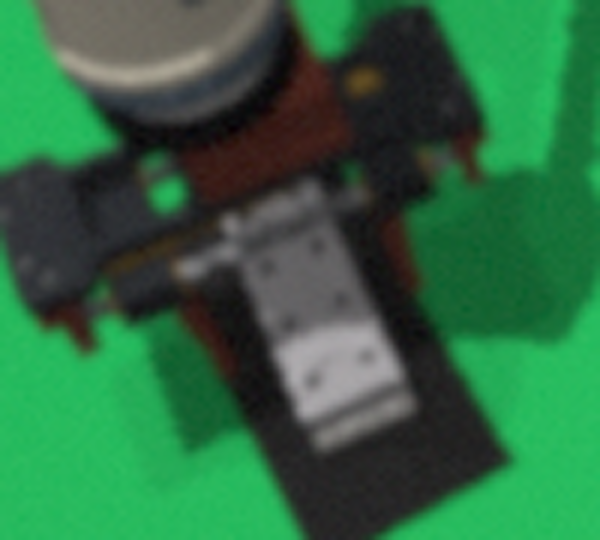

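The fingers straddle the bar (at crop (215,345) and (400,260)), clear on both sides. I'll centre by 1.7 mm and grip.

Emit:
{"method": "carry_out", "body": {
  "rows": [
    [0,1.5,-1.7,0,0,-0.2,0.2],
    [0,1.5,-1.7,0,0,-0.2,0.35],
    [0,1.5,-1.7,0,0,-0.2,0.45],
    [0,1.5,-1.7,0,0,-0.2,0.55],
    [0,1.5,-1.7,0,0,-0.2,1],
    [0,1.5,-1.7,0,0,-0.2,1],
    [0,1.5,-1.7,0,0,-0.2,1],
    [0,1.5,-1.7,0,0,-0.2,1],
    [0,1.5,-1.7,0,0,-0.2,1],
    [0,1.5,-1.7,0,0,-0.2,1]
  ]
}}

```text
t: 11.22
tool_pos: [0.4562, -0.3376, -0.0041]
ee_rot: [0.074, -0.072, -0.703, 0.704]
ft_force: [-1.0, -3.8, -0.4]
finger_gap: 0.0401
```

Run:
```python
from h import *
p,R,s=cur();print(p,s['ft_force'],s['moment'],s['t'],s['finger_gap'])
x=R[:,0];z=R[:,2];print('z ang',np.degrees(np.arctan2(z[1],z[0])),'x axis',x)
for n in('top','scene'):
    im,d=shot(n);print(rect(n,im,d,.030,.044,.038,lambda g:g>110,(.36,.56,-.4,-.28)))
```

```text
[ 0.45622163 -0.33759503 -0.00413121] [-1.01098797 -3.75285724 -0.4370244 ] [-0.55669098  0.18371501  0.00323161] 11.2167 0.04007811060423747
z ang -101.87470532331545 x axis [-0.97859559  0.20577769  0.0024932 ]
(197, array([ 504.6, -343.7]), array([ 503.3, -343.3]), array([39.9, 28.7]), 78.0)
(226, array([ 500.1, -348.4]), array([ 499.1, -347.7]), array([39.1, 40.1]), 77.63)
```

Run:
```python
from h import *
im,d=load('top'); g=im.astype(int)
# green edge: greenness
gr=(g[...,1]-g[...,0]).astype(np.float32); gr=cv2.GaussianBlur(gr,(3,3),0)
def edge(cols,r0,r1):
    pts=[]
    for c in cols:
        dv=np.abs(np.diff(gr[r0:r1,c])); k=dv.argmax(); w=dv[max(k-2,0):k+3]; pts.append((c,r0+.5+(w*np.arange(max(k-2,0),k+3)[:len(w)]).sum()/w.sum()))
    return np.array(pts)
for nm,r0,r1 in(('far',158,175),('near',247,266)):
    pts=edge(range(235,352),r0,r1); X=at_z('top',pts,.062)[:,:2]
    for _ in range(3):
        c=np.polyfit(X[:,1],X[:,0],1); e=X[:,0]-np.polyval(c,X[:,1]); X=X[abs(e)<max(2*e.std(),1e-4)]
    print(nm,'yaw',np.degrees(np.arctan(-c[0])).round(2),'x at y=.05',np.polyval(c,.05).round(4),len(X),e.std()*1000)
p,R,s=cur();print(plan([p[0],p[1],.07],toolR(-101.87)),p)
```

```text
far yaw 1.78 x at y=.05 0.6669 106 0.15950982801196706
near yaw 1.7 x at y=.05 0.4674 109 0.16122114609077784
(array([  0.2, -74.1,   0.2]), array([-0.1, -0. ,  0.1])) [ 0.45622858 -0.33761455 -0.00412244]
```

Emit:
{"method": "carry_out", "body": {
  "rows": [
    [0,-3,0,0,0,0,1],
    [0,-8,0,0,0,0,1],
    [0,-15,0,0,0,0,1],
    [0,-25,0,0,0,0,1],
    [0,-40,0,0,0,0,1],
    [0,-60,0,0,0,0,1],
    [0,-85,0,0,0,0,1],
    [0,-110,0,0,0,0,1],
    [0,-130,0,0,0,0,1],
    [0,-140,0,0,0,0,1],
    [0,-140,0,0,0,0,1]
  ]
}}

```text
t: 12.23
tool_pos: [0.4579, -0.3376, 0.1396]
ee_rot: [0.072, -0.074, -0.702, 0.705]
ft_force: [0.3, -0.4, -7.1]
finger_gap: 0.0396
```

```bash
cat >> h.py <<'E'
YAW=1.7; B=np.array([.5573,.0914]); A=np.radians(YAW); EY=np.array([-np.sin(A),np.cos(A)])
L=B-.0968*EY
O=np.array([-1.3,-8.1,0])   # plate origin in reported tool frame, mm
def pose(tilt,clear,l=None):
    R=toolR(YAW,tilt); l=L if l is None else l
    low=np.r_[l,.072+clear]; return low-R@(O+[50,-10,0])/1000,R
E
python3 - <<'E'
from h import *
p,R,s=cur();print(p,s['t'],L)
q,_=pose(0,.06); print('A',plan(q,toolR(YAW)))
q2,R2=pose(22,.06);print(q,q2,plan(q2,R2), plan(q2,R2,q,toolR(YAW)))
E
```

```text
[ 0.45793939 -0.33764277  0.13962073] 12.2333 [ 0.56017169 -0.00535739]
A (array([ -20.4,   24.2, -393.6]), array([-3.000e-01, -1.035e+02,  1.000e-01]))
[0.55872695 0.04332117 0.1139    ] [0.558631   0.04655398 0.13346131] (array([ -19.7,    4.6, -396.7]), array([ -20.1, -102.1,   15.7])) (array([ -3.2, -19.6,   0. ]), array([-0., -0., 22.]))
```

Emit:
{"method": "carry_out", "body": {
  "rows": [
    [-1,0,-15,0,-4,0,1],
    [-2,0,-35,0,-9,0,1],
    [-3,0,-60,0,-15,0,1],
    [-5,0,-87,0,-22,0,1],
    [-6,0,-114,0,-29,0,1],
    [-7,0,-141,0,-36,0,1],
    [-9,0,-168,0,-43,0,1],
    [-10,0,-195,0,-50,0,1],
    [-12,0,-222,0,-57,0,1],
    [-13,0,-249,0,-64,0,1],
    [-14,0,-276,0,-71,0,1],
    [-16,0,-303,0,-78,0,1],
    [-17,0,-330,0,-85,0,1],
    [-18,0,-355,0,-92,0,1],
    [-19,0,-377,0,-98,0,1],
    [-20,0,-390,0,-102,0,1],
    [-20,0,-394,0,-103.5,0,1],
    [-20,0,-394,0,-103.5,0,1],
    [-20,0,-394,0,-103.5,0,1]
  ]
}}

```text
t: 13.82
tool_pos: [0.5566, 0.044, 0.1338]
ee_rot: [-0.505, 0.508, -0.494, 0.492]
ft_force: [-0.5, -0.3, -8.0]
finger_gap: 0.0397
```

Run:
```python
from h import *
p,R,s=cur();print(p,s['ft_force'],s['t'],s['finger_gap'],s['qpos'])
q2,R2=pose(22,.07);print(plan(q2,R2))
```

```text
[0.55664429 0.04404177 0.13381526] [-0.47485213 -0.32751726 -7.97812374] 13.8167 0.039720155634252255 [ 1.90862131e-02 -1.77626212e-02  1.47499627e+00 -1.63666137e-03
  1.68954333e+00 -8.00391594e-03]
(array([-2.4, -9.7,  2. ]), array([ 0.3, -0.2, 22.1]))
```

Emit:
{"method": "carry_out", "body": {
  "rows": [
    [0,-4,1,0,0,3,1],
    [-1,-8,2,0,0,7,1],
    [-1,-10,2,0,0,12,1],
    [-2,-10,2,0.3,-0.2,17,1],
    [-2,-10,2,0.3,-0.2,20,1],
    [-2,-10,2,0.3,-0.2,22,1],
    [-2,-10,2,0.3,-0.2,22,1],
    [-2,-10,2,0.3,-0.2,22,1],
    [-2,-10,2,0.3,-0.2,22,1]
  ]
}}

```text
t: 14.57
tool_pos: [0.5592, 0.0459, 0.145]
ee_rot: [0.592, -0.404, 0.579, -0.388]
ft_force: [0.7, -0.7, -7.5]
finger_gap: 0.0399
```

Run:
```python
from h import *
p,R,s=cur();print(p,s['ft_force'],s['t'],s['finger_gap'])
y=R[:,1];print('tilt',np.degrees(np.arctan2(R[2,0],-R[2,1])),'roll',np.degrees(np.arcsin(R[2,2])),'zang',np.degrees(np.arctan2(R[1,2],R[0,2])))
ims=[]
for n in('scene','top'):
    im,d=shot(n);P=cloud(n,d); T=((P-p)@R)*1000; Q=np.stack([-(T[...,0]-O[0]),T[...,2],-(T[...,1]-O[1])],-1)  # plate coords (x, y-ish, z) predicted
    k=(abs(Q[...,0])<80)&(abs(Q[...,1])<35)&(Q[...,2]>-15)&(Q[...,2]<60)&(d>0)&(P[...,2]>.085)
    br=im.min(2)>110
    X=Q[k&br]; print(n,len(X)); 
    for a in range(-70,80,10):
        q=X[(X[:,0]>=a)&(X[:,0]<a+10)]
        if len(q)>4:print(a,len(q),'z',np.percentile(q[:,2],[5,50,95]).round(1),'y',np.percentile(q[:,1],[2,98]).round(1),'xmax',q[:,0].max().round(1))
    ims.append(crop(im,proj(n,[.5586,.047,.12])[0],h=45,w=33,f=6))
cv2.imwrite('pics/c6.png',np.hstack(ims)[:,:,::-1])
```

```text
[0.55916675 0.04590731 0.14502862] [ 0.65233255 -0.69108979 -7.51595568] 14.5667 0.03991424407160219
tilt -21.849537394591795 roll 0.14530849709943097 zang 1.696458842189872
scene 27
50 26 z [32.  34.7 37.6] y [-18.8   7. ] xmax 59.5
crop0 295 121
top 676
0 8 z [31.2 32.4 33.5] y [-8.6 15.2] xmax 9.9
10 96 z [29.9 32.6 34.2] y [-19.6  19.2] xmax 20.0
20 107 z [30.8 32.7 34.4] y [-18.2  19.1] xmax 29.9
30 105 z [30.3 32.2 34.2] y [-18.1  18.9] xmax 39.5
40 109 z [30.6 32.2 34.7] y [-18.1  18.9] xmax 50.0
50 118 z [30.7 32.5 34.5] y [-19.   20.4] xmax 60.0
60 133 z [ 8.6 28.7 34.3] y [-17.8  19.4] xmax 65.9
crop0 260 168
```

View pics/c6.png

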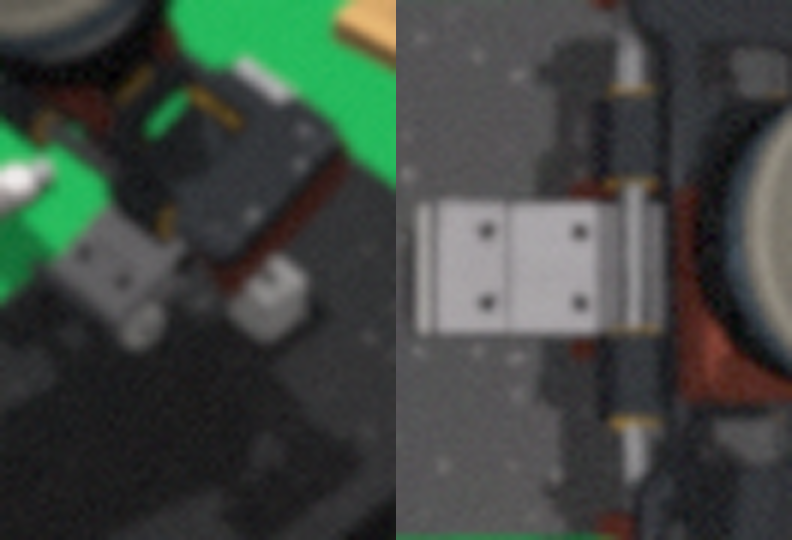

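Run:
```python
from h import *
p,R,s=cur()
off={'top':np.array([.0005,.0029,0]),'scene':np.array([.0016,-.003,0])}
def pl(P,n):
    T=((P-off[n]-p)@R)*1000; return np.stack([-(T[...,0]-O[0]),T[...,2],-(T[...,1]-O[1])],-1)
im,d=load('top');Q=pl(cloud('top',d),'top')
k=(abs(Q[...,0])<80)&(abs(Q[...,1])<16)&(d>0)&(im.min(2)>90)
f=Q[k&(Q[...,2]>15)&(Q[...,2]<29)&(Q[...,0]>45)]; print('end face x',len(f),np.percentile(f[:,0],[10,50,90]).round(1))
f=Q[k&(Q[...,2]>30)&(Q[...,2]<38)&(Q[...,0]>12)]; print('top z',np.median(f[:,2]).round(2),'slope deg',np.degrees(np.polyfit(f[:,0],f[:,2],1)[0]).round(2),'x95',np.percentile(f[:,0],99.5).round(1))
f=Q[(abs(Q[...,1])<30)&(d>0)&(im.min(2)>130)&(Q[...,2]>30)&(Q[...,2]<38)&(Q[...,0]>15)&(Q[...,0]<55)];print('y',np.percentile(f[:,1],[0.5,99.5]).round(1))
im,d=load('scene');Q=pl(cloud('scene',d),'scene')
k=(Q[...,0]<80)&(Q[...,0]>-90)&(abs(Q[...,1])<32)&(d>0)&(Q[...,2]>-10)&(Q[...,2]<60)
for a in range(-80,80,8):
    q=Q[k&(Q[...,0]>=a)&(Q[...,0]<a+8)]
    if len(q)>3:print(a,len(q),'z',np.percentile(q[:,2],[5,50,95]).round(1),'y',np.percentile(q[:,1],[2,98]).round(1))
def world(x,y,z): return p+R@(np.array([-x,-z,y])+O)/1000
for nm,X in(('high roller',world(50,0,10)),('high +x end',world(50,20,10)),('low',world(-50,20,10)),('stop top',world(-63,0,46)),('block',[.5573,.0914,.087])):
    print(nm,np.round(X,4),'crop',((proj('scene',X)[0]-[295,121])*6).round())
```

```text
end face x 20 [60.4 61.  61.2]
top z 33.57 slope deg 0.03 x95 61.2
y [-18.9  18.4]
-72 11 z [23.5 26.7 37.1] y [-14.2  16.5]
-64 77 z [16.  41.8 46.9] y [-18.3  19.3]
-56 69 z [ 6.7 32.6 34.6] y [-19.8  19.3]
-48 69 z [ 7.5 32.2 35.6] y [-18.6  19.2]
-40 57 z [20.3 32.8 35.1] y [-18.7  19.2]
-32 57 z [20.3 32.7 35.5] y [-19.3  19.2]
-24 32 z [19.9 31.8 35.3] y [-18.2  19.8]
-16 10 z [13.8 31.4 59. ] y [-30.3  18.9]
56 26 z [30.8 33.4 36.5] y [-19.5   9. ]
high roller [0.5579 0.0876 0.1813] crop [274. 125.]
high +x end [0.5779 0.0882 0.1814] crop [309. 149.]
low [ 0.5809 -0.0045  0.1441] crop [145. 327.]
stop top [ 0.5616 -0.0306  0.1726] crop [ 64. 285.]
block [0.5573 0.0914 0.087 ] crop [268. 274.]
```

The low roller's end is at crop (145,325) in the scene view, as predicted (145,327), and the plate is level in roll with tilt about 22°. The offset therefore lies along the tool axis. Plate end is 1 mm further forward than assumed, which I'll correct while lowering.

```bash
sed -i 's/^O=.*/O=np.array([-2.1,-7.9,0])/' h.py
python3 - <<'E'
from h import *
for c in (.03,.004,.0):
    q,R=pose(22,c);print(c,plan(q,R))
E
```

```text
0.03 (array([16.6, 38.6, -0.8]), array([-0.1,  0.2,  0.1]))
0.004 (array([26.3, 62.7, -0.9]), array([-0.1,  0.2,  0.1]))
0.0 (array([27.8, 66.5, -0.9]), array([-0.1,  0.2,  0.1]))
```

Emit:
{"method": "carry_out", "body": {
  "rows": [
    [3,8,0,0,0,0,1],
    [8,20,-1,0,0,0,1],
    [14,34,-1,0,0.2,0.1,1],
    [20,48,-1,0,0.2,0.1,1],
    [24,56,-1,0,0.2,0.1,1],
    [25.5,60.5,-1,0,0.2,0.1,1],
    [26.2,62.5,-1,0,0.2,0.1,1],
    [26.2,62.5,-1,0,0.2,0.1,1],
    [26.2,62.5,-1,0,0.2,0.1,1]
  ]
}}

```text
t: 15.42
tool_pos: [0.5588, 0.0457, 0.0779]
ee_rot: [0.593, -0.403, 0.58, -0.387]
ft_force: [-0.7, -0.2, -7.7]
finger_gap: 0.0397
```

Run:
```python
from h import *
p,R,s=cur();print(p,s['ft_force'],s['moment'],s['t'])
for c in (.002,.0):
    q,R=pose(22,c);print(c,plan(q,R))
```

```text
[0.55881974 0.04566852 0.07788603] [-0.70508616 -0.17922618 -7.69232117] [-0.67913827 -0.06865774 -0.01846999] 15.4167
0.002 (array([ 0.9,  2.4, -0.2]), array([-0.2, -0. , -0. ]))
0.0 (array([ 1.6,  4.2, -0.2]), array([-0.2, -0. , -0. ]))
```

Emit:
{"method": "carry_out", "body": {
  "rows": [
    [0.4,0.9,0,0,0,0,1],
    [0.7,1.8,0,0,0,0,1],
    [1,2.5,0,0,0,0,1],
    [1.2,3,0,0,0,0,1],
    [1.2,3,0,0,0,0,1],
    [1.2,3,0,0,0,0,1]
  ]
}}

```text
t: 15.92
tool_pos: [0.5585, 0.0457, 0.0741]
ee_rot: [0.592, -0.403, 0.58, -0.387]
ft_force: [0.4, 0.1, -7.9]
finger_gap: 0.0396
```

Emit:
{"method": "carry_out", "body": {
  "rows": [
    [0.1,0.3,0,0,0,0,1],
    [0.2,0.6,0,0,0,0,1],
    [0.3,0.8,0,0,0,0,1],
    [0.3,0.8,0,0,0,0,1]
  ]
}}

```text
t: 16.25
tool_pos: [0.5584, 0.0457, 0.0731]
ee_rot: [0.592, -0.403, 0.58, -0.387]
ft_force: [0.1, -0.4, -8.8]
finger_gap: 0.0396
```

Emit:
{"method": "carry_out", "body": {
  "rows": [
    [0.1,0.3,0,0,0,0,1],
    [0.2,0.6,0,0,0,0,1],
    [0.3,0.9,0,0,0,0,1],
    [0.3,0.9,0,0,0,0,1]
  ]
}}

```text
t: 16.58
tool_pos: [0.5585, 0.0458, 0.0729]
ee_rot: [0.592, -0.403, 0.58, -0.387]
ft_force: [-2.0, -0.2, -3.5]
finger_gap: 0.0398
```

Low roller is down on the granite (weight on the wrist fell from 8 N to 3.5 N). Now I'll work out the pivot about its axis.

Run:
```python
from h import *
p,R,s=cur();t=-np.degrees(np.arctan2(R[2,0],-R[2,1]));lo=p+R@(O+[50,-10,0])/1000
print(p,'tilt',t,'low axis',lo.round(4),L, s['ft_force'],s['t'])
c=O+[50,-10,0]
for a in(2,4,5,6,7,7.5,8):
    M=Ro.from_rotvec([0,0,-np.radians(a)]).as_matrix(); d=c-M@c; print(a,d.round(2))
hi=p+R@(O+[-50,-10,0])/1000;print(hi)
```

```text
[0.55850036 0.04579792 0.07289372] tilt 22.053105465733005 low axis [ 0.5599 -0.0053  0.0715] [ 0.56017169 -0.00535739] [-1.95289046 -0.18209927 -3.45101567] 16.5833
2 [0.65 1.66 0.  ]
4 [1.37 3.3  0.  ]
5 [1.74 4.11 0.  ]
6 [2.13 4.91 0.  ]
7 [2.54 5.7  0.  ]
7.5 [2.75 6.1  0.  ]
8 [2.96 6.49 0.  ]
[0.55726947 0.08734708 0.1090458 ]
```

Emit:
{"method": "carry_out", "body": {
  "rows": [
    [0.2,0.4,0,0,0,-0.5,1],
    [0.3,0.8,0,0,0,-1,1],
    [0.5,1.3,0,0,0,-1.5,1],
    [0.65,1.7,0,0,0,-2,1],
    [0.85,2.1,0,0,0,-2.5,1],
    [1,2.5,0,0,0,-3,1],
    [1.2,2.9,0,0,0,-3.5,1],
    [1.4,3.3,0,0,0,-4,1],
    [1.55,3.7,0,0,0,-4.5,1],
    [1.75,4.1,0,0,0,-5,1],
    [1.95,4.5,0,0,0,-5.5,1],
    [2.1,4.9,0,0,0,-6,1],
    [2.1,4.9,0,0,0,-6,1]
  ]
}}

```text
t: 17.67
tool_pos: [0.5586, 0.0466, 0.0675]
ee_rot: [0.572, -0.433, 0.558, -0.417]
ft_force: [-3.1, 4.9, 2.4]
finger_gap: 0.0399
```

```bash
cat >> h.py <<'E'
def st():
    p,R,s=cur();print('t',s['t'],p.round(4),'F',s['ft_force'].round(1),'M',s['moment'].round(2),'tilt',-np.degrees(np.arctan2(R[2,0],-R[2,1])).round(2),'low',(p+R@(O+[50,-10,0])/1000).round(4),'high',(p+R@(O+[-50,-10,0])/1000).round(4),s['finger_gap'])
E
python3 -c "
from h import *
st()
for a in(1,1.5,2):
    c=O+[50,-10,0];M=Ro.from_rotvec([0,0,-np.radians(a)]).as_matrix();print(a,(c-M@c).round(2))"
```

```text
t 17.6667 [0.5586 0.0466 0.0675] F [-3.1  4.9  2.4] M [ 0.22  0.66 -0.  ] tilt 16.06 low [ 0.56   -0.0044  0.0714] high [0.5572 0.0917 0.0991] 0.03988707180958285
1 [0.32 0.83 0.  ]
1.5 [0.48 1.25 0.  ]
2 [0.65 1.66 0.  ]
```

Emit:
{"method": "carry_out", "body": {
  "rows": [
    [0.1,0,0,0,0,-0.25,1],
    [0.2,0.1,0,0,0,-0.5,1],
    [0.3,0.3,0,0,0,-0.75,1],
    [0.4,0.5,0,0,0,-1,1],
    [0.5,0.7,0,0,0,-1.25,1],
    [0.6,0.9,0,0,0,-1.5,1],
    [0.6,0.9,0,0,0,-1.5,1]
  ]
}}

```text
t: 18.25
tool_pos: [0.5589, 0.0455, 0.0662]
ee_rot: [0.566, -0.44, 0.552, -0.425]
ft_force: [0.6, 5.6, 0.6]
finger_gap: 0.0401
```

```bash
python3 -c "
from h import *
st()"
```

```text
t 18.25 [0.5589 0.0455 0.0662] F [0.6 5.6 0.6] M [ 0.47 -0.06 -0.05] tilt 14.54 low [ 0.5603 -0.0053  0.0715] high [0.5576 0.0914 0.0966] 0.04005907265109201
```

Emit:
{"method": "carry_out", "body": {
  "rows": [
    [0.05,0.1,0,0,0,-0.15,1],
    [0.1,0.2,0,0,0,-0.3,1],
    [0.15,0.3,0,0,0,-0.4,1],
    [0.15,0.3,0,0,0,-0.4,1]
  ]
}}

```text
t: 18.58
tool_pos: [0.5589, 0.0453, 0.0661]
ee_rot: [0.565, -0.442, 0.551, -0.427]
ft_force: [1.1, 2.9, 4.0]
finger_gap: 0.0396
```

```bash
python3 -c "
from h import *
st()"
```

```text
t 18.5833 [0.5589 0.0453 0.0661] F [1.1 2.9 4. ] M [ 0.79 -0.13 -0.03] tilt 14.15 low [ 0.5603 -0.0055  0.0717] high [0.5575 0.0914 0.0962] 0.03960418530441137
```

Run:
```python
from h import *
st()
off={'top':np.array([.0005,.0029,0]),'scene':np.array([.0016,-.003,0])}
im,d=shot('top');P=cloud('top',d)-off['top']
a=np.radians(YAW);ex=np.array([np.cos(a),np.sin(a)])
W=P[...,:2]-B; Y=W@EY*1000; X=W@ex*1000; Z=P[...,2]*1000
k=(d>0)&(im.min(2)>110)&(abs(X)<17)&(Y>-25)&(Y<5)&(Z>90)
c=np.polyfit(Y[k],Z[k],1);print('slope',np.degrees(np.arctan(c[0])).round(2),'z at roller',c[1].round(1),k.sum(), 'expected', round(97+24/np.cos(.2527),1))
cv2.imwrite('pics/c7.png',np.hstack([crop(im,proj('top',[.5573,.08,.1])[0],h=40,w=32,f=6),crop(shot('scene')[0],proj('scene',[.5586,.05,.1])[0],h=40,w=32,f=6)])[:,:,::-1])
```

```text
t 18.5833 [0.5589 0.0453 0.0661] F [1.1 2.9 4. ] M [ 0.79 -0.13 -0.03] tilt 14.15 low [ 0.5603 -0.0055  0.0717] high [0.5575 0.0914 0.0962] 0.03960418530441137
slope 14.68 z at roller 121.0 237 expected 121.8
crop0 245 174
crop0 296 131
```

View pics/c7.png

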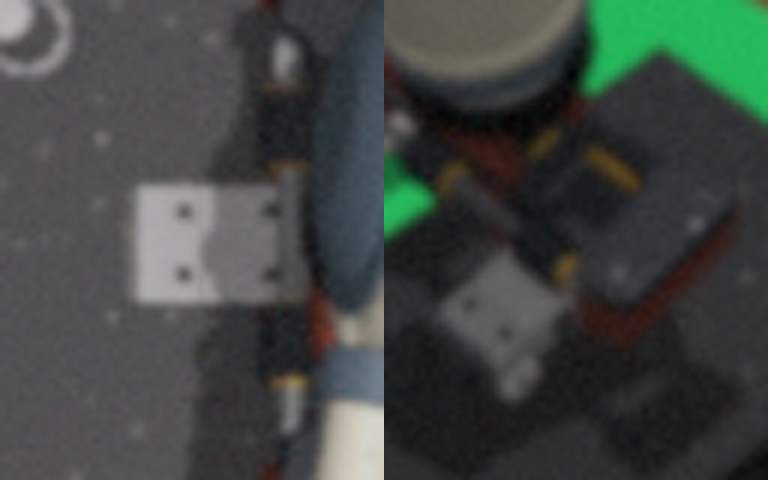

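Slope measured 14.7° with the roller height right within 1 mm, so the plate rests on both rollers. I'll release and withdraw along the tool axis.

Emit:
{"method": "carry_out", "body": {
  "rows": [
    [0,0,0,0,0,0,0.54],
    [0,0,0,0,0,0,0.52],
    [0,0,0,0,0,0,0.48],
    [0,0,0,0,0,0,0.4],
    [0,0,0,0,0,0,0.35],
    [0,0,0,0,0,0,0.35],
    [0,-3,0,0,0,0,0.35],
    [0,-10,0,0,0,0,0.35],
    [0,-22,0,0,0,0,0.35],
    [0,-40,0,0,0,0,0.35],
    [0,-65,0,0,0,0,0.35],
    [0,-95,0,0,0,0,0.35],
    [0,-125,0,0,0,0,0.35],
    [20,-150,0,0,0,0,0.35],
    [55,-160,0,0,0,0,0.35],
    [95,-160,0,0,0,0,0.35],
    [135,-160,0,0,0,0,0.35],
    [175,-160,0,0,0,0,0.35],
    [175,-160,0,0,0,0,0.35]
  ]
}}

```text
t: 20.27
tool_pos: [0.5629, -0.1698, 0.1757]
ee_rot: [0.561, -0.441, 0.553, -0.429]
ft_force: [0.0, 0.5, -0.5]
finger_gap: 0.0571
```

Run:
```python
from h import *
st()
im,d=shot('top');P=cloud('top',d)-[.0005,.0029,0]
a=np.radians(YAW);ex=np.array([np.cos(a),np.sin(a)])
W=P[...,:2]-B; Y=W@EY*1000; X=W@ex*1000; Z=P[...,2]*1000
k=(d>0)&(im.min(2)>110)&(abs(X)<25)&(Y>-115)&(Y<20)&(Z>82)
if k.sum()>50:
    kk=k&(Y>-90)&(Y<5);c=np.polyfit(Y[kk],Z[kk],1);e=abs(Z-np.polyval(c,Y))<3
    c=np.polyfit(Y[k&e],Z[k&e],1);print('slope',np.degrees(np.arctan(c[0])).round(2),'z at roller',c[1].round(1))
    kk=k&e; r=cv2.minAreaRect(np.c_[X[kk],Y[kk]].astype(np.float32));print('bar in granite-aligned block frame (centre expected y -48.4-... )',r,np.percentile(Y[kk],[0.5,99.5]),np.percentile(X[kk],[.5,99.5]))
for n in('scene',):
    im2,d2=shot(n)
cv2.imwrite('pics/c8.png',np.hstack([crop(im,proj('top',[.5586,.04,.1])[0],h=40,w=48,f=4),crop(im2,proj('scene',[.5586,.05,.1])[0],h=40,w=48,f=4)])[:,:,::-1])
```

```text
t 20.2667 [ 0.5629 -0.1698  0.1757] F [ 0.   0.5 -0.5] M [-0.13 -0.11 -0.04] tilt 14.06 low [ 0.564  -0.2206  0.1814] high [ 0.562  -0.1237  0.2057] 0.05708323211256474
slope 14.53 z at roller 120.9
bar in granite-aligned block frame (centre expected y -48.4-... ) ((0.6503257751464844, -53.74197006225586), (115.53858947753906, 39.22152328491211), 89.54656982421875) [-111.48974368    3.81590086] [-19.27436475  20.41208693]
crop0 248 174
crop0 280 131
```

View pics/c8.png

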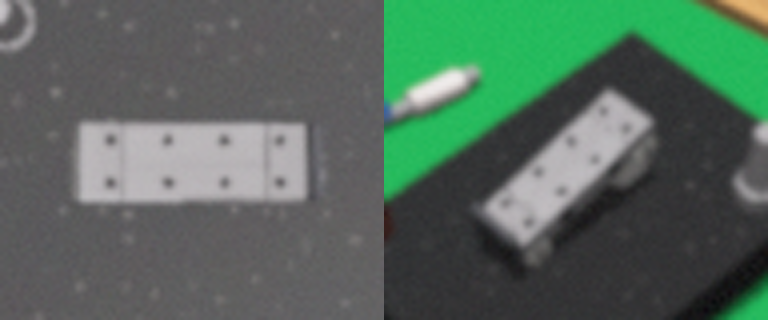

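The scene view shows the plate sloping on the block: low roller at crop (537,250), block with high roller at (635,165). The slope is 14.5°, the roller is within about 1 mm of the block's middle, and the robot is well clear. I'll check the bystanders and hand in.

Run:
```python
from h import *
im,d=shot('top')
print(' b40',rect('top',im,d,.045,.06,.052,lambda g:g>150,(.40,.46,.3,.4)))
print(' b10',rect('top',im,d,.018,.03,.022,lambda g:g>150,(.52,.58,.3,.4)))
print(' plug',rect('top',im,d,.1,.14,.124,lambda g:g>-1,(.6,.72,.05,.25)))
im,d=load('scene');print(' b25 side+top seen',rect('scene',im,d,.064,.088,.075,lambda g:g>60,(.53,.60,.07,.12)))
print(arm.sign_off())
```

```text
b40 (122, array([433.6, 339.2]), array([433.6, 339.1]), array([24.6, 23.9]), 9.58)
 b10 (115, array([552.5, 359.6]), array([552.5, 359.5]), array([23.9, 25.5]), 9.8)
 plug (84, array([633., 144.]), array([632.3, 143.7]), array([20.7, 18.4]), 1.74)
 b25 side+top seen (29, array([570.9,  85.3]), array([571.4,  87.6]), array([10.5, 32.3]), 10.04)
the job is handed in; nothing more can be done
None
```

The sine plate is set up at the 25 mm angle and the job is handed in, with about 20 s of the 64 s used. I stood the 25 mm block upright on the granite. The low roller went down first with the plate tilted 22°, so the high end stayed clear of the block. I then pivoted it down onto the block, let go and withdrew.

**Last checks after release (top camera):**
- **Slope:** 14.53°, against 14.5° nominal.
- **High roller:** about 0.7 mm from the middle of the block.
- **Alignment:** about 0.5° from the granite's long edge.
- **Other things:** the 10 mm and 40 mm blocks and the taper plug are where they were. I did not re-measure the caliper, micrometer, square and setting block, but the arm never went near them.

**What disagreed or could not be checked:**
- **Reported tool pose:** it was about 27 mm off along the tool axis compared with the cameras. The no-contact descent at the tray confirmed the cameras, so I used their value.
- **Camera offset:** the two cameras differed by 5–6 mm in y, so I calibrated both against the gripped block.
- **Pivot force:** about 10–12 N pressed on the contacts during the pivot, and the low roller shifted by about 1 mm before settling back.
- **Block under the plate:** after release the 25 mm block was mostly hidden, so its position is inferred from the slope and the scene view.

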